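Third hand at the tortilla press

ROBOT

A 6-joint arm with a two-finger parallel gripper is mounted at the origin on the work surface. World frame = base frame: x ahead of the robot, y to its left, z up, the work surface at z = 0. Lengths are in mm, angles in rad, forces in N, time in s.
With the tool pointing down it reaches from about 325 to 875 mm from the base axis. Payload 4.4 kg.
Tool frame: the origin (TCP) lies on the centre line of the jaws, within the pads' length; the fingertips stand ahead of it and the grasp point (between the pads) lies 6 mm ahead of it (ctrl.tcp_to_tips is the z of the fingertips in the tool frame, in mm); z points along the fingers, y is the line along which they close (so a half turn about z gives the same grasp; the last joint's range is limited). The gripper opens to 85 mm and grips with 20 to 120 N. Pads are 22 mm wide; open, the fingers measure 114 mm over their backs; the gripper's body (76 mm by 85 mm) begins 54 mm behind the grasp point. The pads swing forward as they close: fully open they stand 13 mm farther back than shut.
Start: joints at [1.012, 0.207, 1.542, -0, 1.393, -0.15], TCP at [228.049, 527.846, 229.482] pointing down, gripper open.
Joint ranges: [-2.73, 2.73], [-0.86, 2.22], [0.23, 2.46], [-1.11, 4.25], [0.08, 2.63], [-2.82, 2.82]. Speed limits (rad/s): [2.79, 2.79, 3.14, 3.14, 3.14, 3.14].

INTERFACE

Orientations are given as a 3x3 rotation matrix whose columns are the frame's x, y, z axes.
In Python, from plant import ctrl, sensors, optics gives the robot as it stands. Calls block until the motion is done:
- ctrl.move_ptp(position, orientation): joint-space move of the TCP to a pose.
- ctrl.move_l(position, rot=None, vel=150, threshold=None): straight line of the TCP; rot=None keeps the orientation; vel is the mean speed in mm/s. With threshold (N) it stops when the force on the tool has changed by that much, and returns True; else False.
- ctrl.set_joints(angles): joint-space move.
- ctrl.gripper_to(opening, force=None): finger opening in mm; force is the grip in N (None keeps the last); returns when the fingers have stopped.
- ctrl.hold(seconds).
- ctrl.solve_ik(position, orientation): joint angles nearest the present ones, or None.
- sensors.read_state(): the state.
- optics.grab_frame(name): name is "scene" or "top" or "wrist"; returns (picture, depth): 384x512x3 uint8, red, green, blue; 384x512 float32, mm along the optical axis (not along the pixel's ray), 0 where there is no reading.
- optics.camera_params(name): a dict with "mtx" (3x3 intrinsics, pixels), "R" (3x3) and "t" (3): a world point X has camera coordinates R X + t; the wrist camera has in their place "T_tool_cam" (4x4, takes a point from camera to tool coordinates, whose origin is the TCP and whose axes are the flange's). Camera axes: x right, y down, z forward; pixel columns grow to the right and rows downward; lengths in mm; the calibration is good to about 2 mm. A picture is of the moment at which its call begins: read the wrist's pose just before it. camera_params takes no time and is no camera call.
A pose or a line that the arm cannot do raises ctrl.MotionError and nothing moves.
- ctrl.finish_job(): hands the job in; it is judged then, once.
The state is a dict: "t": time; "q": joint angles; "qvel": joint speeds; "tau": joint torques, N m; "eef_pos": TCP position; "eef_rot": TCP orientation; "force": force on the tool from outside, world axes, zero at the start; "wrist_torque": the same for the moment, N m; "grip_width": finger opening in mm; "grasp_force": force on a finger pad.
Only numpy, scipy, OpenCV 4.12 (cv2) and the standard library are available. Lean on these libraries where they do the work, as an engineer would, in place of code of your own. Each camera call takes 0.05 s, during which the arm holds its last target. There are 200 camera calls.

TASK

An angle bracket is about to be screwed to the counter in front of the tortilla press, so first lift the squat jar out of the gap between them and stand it upright on the round cork trivet. Then set the bracket flat on the counter with its upright plate flush against the press's straight front edge, centred on that edge, and lean it gently on the press with a steady push of about 12 N. Finish while the gripper is still holding it pressed there, without letting go, and leave everything else where it is.

Things in the scene. Friction and masses are not known exactly. Their poses are not given: they have to be found in the camera images.
- pad: Soft rubber pad, 170 x 170 x 8 mm, stuck to the counter under the middle of the cast iron tortilla press, which it carries (the press counts as part of it). Origin at the centre of its underside, on the counter; x points away from the press's front edge towards its back, z up. It does not move.
- press_edge (a point): Middle of the straight front edge (facing the robot) of the dark cast iron tortilla press: the upright face of its square base, 190 mm long (y), 8 to 34 mm above the counter; this point is on it, 21 mm up. x points level into the press, square to the edge; z up. It moves back with the press. Plates and lever above stay under 70 mm within 70 mm of the edge, 135 mm farther back.
- press (a joint): How far the press has been pushed straight back (along x of press_edge) on its soft rubber pad, in m: 0 when nobody pushes, and it springs back. The pad gives 1 mm for every 1.5 N (1500 N/m, so 12 N is 0.008), well damped; it stops at 0.025.
- bracket: Loose steel angle bracket, 0.3 to 0.55 kg. Foot plate 60 (x) by 110 (y) mm, 6 thick, flat on the counter; on its +x edge an upright plate 110 long, 8 thick, 45 tall, facing the press; behind it, at y = 0, an upright rib 10 mm thick (y), 6 to 45 mm up, x -26 to +22 mm: grip it from above, across y. Origin at the centre of the foot's underside; z up.
- bracket_face (a point): Middle of the front face (+x) of the bracket's upright plate, 30 mm ahead of the bracket's origin and 21 mm above its underside; same axes as the bracket.
- jar: Squat glass jar with a screw lid, 60 mm in diameter (body and lid alike), 72 mm tall, 0.2 to 0.4 kg, closed, standing in the gap between bracket and press. Origin at the centre of its underside, z up.
- trivet: Round cork trivet, 120 mm in diameter, 10 mm thick, fixed flat on the counter to one side (left or right; a square metal tray of screws is on the other). Origin at the centre of its underside, z up.
- mug: White enamel mug, 84 mm in diameter, 85 mm tall, standing to the right, beyond the trivet or tray. To be left alone. Origin at the centre of its underside.
- scoop: Plastic scoop, about 180 mm long, 38 mm tall, lying to the left near the robot. To be left alone. Origin near its middle on the counter.
- molinillo: Wooden whisk, 280 mm long, 40 mm thick at its head, lying to the left, far from the robot. To be left alone. Origin on its handle, under it on the counter.
- screwdriver: Screwdriver lying to the right near the robot. To be left alone.
Not all that is in view belongs to the job. Several things look just like the trivet: the one meant starts farthest from the robot's base.

How it is judged:
By the outcome, as a careful person would: the job done as asked, in the order asked, and still so for the second after the job is handed in, while the arm keeps its last pose, push and grip.
It also fails if it takes over 54 s, if anything falls off the work surface, if the arm or the gripper's body presses on something with over 40 N, if the wrist force passes 120 N, or if a joint passes its speed limit or range.

## Working session

There is one attempt and no reset: what is moved stays moved. The work goes in short steps, each a Python script; the robot and the scene stay as the last script left them, time stands still between calls to the robot, and variables do not carry over. Pictures are saved under pics/ and viewed, at most 10 in all, crops included, and the job is handed in when it is done.

```bash
mkdir -p pics && ls
python3 - <<'E'
from plant import ctrl,sensors,optics
import cv2,numpy as np
ims=[]
for n in("scene","top"):
    im,d=optics.grab_frame(n); np.savez(f"{n}0.npz",im=im,d=d)
    cv2.imwrite(f"pics/{n}0.png",im[:,:,::-1]); p=optics.camera_params(n)
    print(n,p["mtx"].round(1).tolist(),(-p["R"].T@p["t"]).round(),p["R"].round(2).tolist(),(d>0).mean())
print(sensors.read_state(),ctrl.tcp_to_tips)
E
```

```text
pics
scene [[482.0, 0.0, 256.1], [0.0, 482.0, 186.4], [0.0, 0.0, 1.0]] [1180. -611. 1390.] [[0.66, 0.75, 0.0], [0.63, -0.55, -0.55], [-0.41, 0.36, -0.84]] 0.9959767659505209
top [[398.0, 0.0, 250.5], [0.0, 398.0, 193.4], [0.0, 0.0, 1.0]] [ 405.  -28. 1317.] [[0.0, -1.0, -0.01], [-0.99, 0.0, -0.11], [0.11, 0.01, -0.99]] 0.9955800374348959
{'t': 0.1, 'q': array([ 1.01250962e+00,  2.07399628e-01,  1.54283248e+00, -3.89948400e-05,
        1.39347478e+00, -1.50487062e-01]), 'qvel': array([ 0.00087445, -0.00161435, -0.00321552, -0.00055453,  0.00029735,
       -0.00066242]), 'tau': array([-1.07724711e-03, -3.84095693e+01, -2.92549467e+01, -3.17097274e-04,
        4.92642430e-03,  1.54074428e-05]), 'eef_pos': array([227.68365648, 527.24756345, 228.39490281]), 'eef_rot': array([[-9.17998275e-01,  3.96582886e-01, -1.08742605e-03],
       [ 3.96584279e-01,  9.17996526e-01, -1.81355033e-03],
       [ 2.79030314e-04, -2.09609215e-03, -9.99997764e-01]]), 'force': array([-0.3050106 , -0.16381189, -0.08746646]), 'wrist_torque': array([-0.00286783,  0.01162449, -0.01201968]), 'grasp_force': 0.0, 'grip_width': 85.43560573458505} 25.0
```

View pics/top0.png

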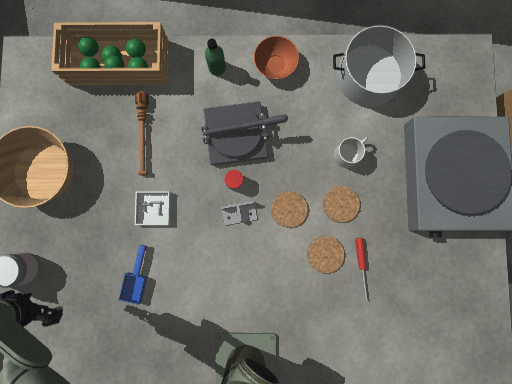

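View pics/scene0.png

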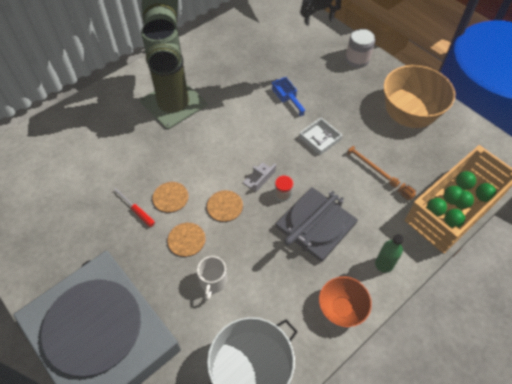

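The top view shows the red jar lid at (234,179), the bracket at (240,213), the press at (237,133), and cork discs at (290,209), (342,204) and (326,254). Next I measure positions.

```bash
cat > h.py <<'E'
import numpy as np,cv2
from plant import ctrl,sensors,optics
def grab(n):
    """picture, depth, K, R(cam->world), c(cam centre)"""
    s=sensors.read_state(); im,d=optics.grab_frame(n); p=optics.camera_params(n)
    if n=="wrist":
        T=np.eye(4);T[:3,:3]=s["eef_rot"];T[:3,3]=s["eef_pos"];T=T@p["T_tool_cam"]
        return im,d,p["mtx"],T[:3,:3],T[:3,3]
    return im,d,p["mtx"],p["R"].T,-p["R"].T@p["t"]
def ray(px,K,R,c,z):
    px=np.atleast_2d(px).astype(float); r=np.c_[px,np.ones(len(px))]@np.linalg.inv(K).T@R.T
    return c+r*((z-c[2])/r[:,2])[:,None]
def cloud(d,K,R,c):
    v,u=np.indices(d.shape); r=np.stack([u,v,np.ones_like(u)],-1)@np.linalg.inv(K).T
    return (r*d[...,None])@R.T+c
def blobs(m,amin):
    m=cv2.morphologyEx(m.astype(np.uint8),cv2.MORPH_OPEN,np.ones((3,3)))
    cs,_=cv2.findContours(m,cv2.RETR_EXTERNAL,cv2.CHAIN_APPROX_NONE)
    return [k[:,0] for k in cs if cv2.contourArea(k)>amin]
def rz(a):
    """tool down, tool y axis at world angle a"""
    y=np.array([np.cos(a),np.sin(a),0]);z=np.array([0,0,-1.]);return np.c_[np.cross(y,z),y,z]
E
python3 - <<'E'
from h import *
for n in("top","scene"):
    f=np.load(n+"0.npz"); p=optics.camera_params(n); K,R,c=p["mtx"],p["R"].T,-p["R"].T@p["t"]
    hsv=cv2.cvtColor(f["im"],cv2.COLOR_RGB2HSV); H,S,V=hsv[...,0],hsv[...,1],hsv[...,2]
    W=cloud(f["d"],K,R,c); print(n)
    for k in blobs((H>5)&(H<20)&(S>80)&(V>90)&(W[...,2]<30),300):
        (e,ax,_)=cv2.fitEllipse(k); print("cork",np.round(e),ray(e,K,R,c,10).round(1), np.linalg.norm(ray(e,K,R,c,10)[0,:2]).round())
    for k in blobs(((H<5)|(H>174))&(S>150)&(V>80),60):
        (e,ax,_)=cv2.fitEllipse(k); print("red",np.round(e),np.round(ax),ray(e,K,R,c,72).round(1))
    m=(W[...,2]>12)&(W[...,0]>350)&(W[...,0]<800)&(abs(W[...,1]-20)<160)
    for k in blobs(m,50):
        q=np.array([W[v,u] for u,v in k]); r=cv2.minAreaRect(q[:,:2].astype(np.float32)); print("obj",k.mean(0).round(),np.round(r[0]),np.round(r[1]),round(r[2],1),q[:,2].max().round())
E
```

```text
top
cork [325. 254.] [[ 346.2 -257.    10. ]] 431.0
cork [289. 209.] [[ 492.9 -140.4   10. ]] 513.0
cork [341. 204.] [[ 510.1 -311.4   10. ]] 598.0
cork [ 45. 173.] [[613.4 670.9  10. ]] 909.0
cork [279.  62.] [[ 995.5 -110.9   10. ]] 1002.0
red [360. 252.] [ 7. 37.] [[ 356.1 -353.6   72. ]]
red [233. 179.] [17. 18.] [[584.7  39.4  72. ]]
obj [238. 208.] [481.   2.] [141.  82.] 51.6 1317.0
obj [234. 180.] [506.  23.] [218.  58.] 11.7 1317.0
obj [242. 134.] [720.   9.] [160. 272.] 0.4 135.0
scene
cork [343. 305.] [[986.3 -95.2  10. ]] 991.0
cork [186. 239.] [[ 510.6 -316.6   10. ]] 601.0
cork [224. 206.] [[ 493.9 -144.8   10. ]] 515.0
cork [170. 197.] [[ 347.1 -262.1   10. ]] 435.0
cork [415.  99.] [[604.8 718.1  10. ]] 939.0
cork [416.  56.] [[453.2 911.4  10. ]] 1018.0
cork [413.  20.] [[ 296.7 1085.6   10. ]] 1125.0
red [143. 215.] [ 6. 32.] [[ 386.3 -381.    72. ]]
red [284. 183.] [14. 16.] [[585.2  35.4  72. ]]
obj [314. 218.] [722.   5.] [157. 272.] 0.5 135.0
obj [284. 187.] [586.  36.] [60. 57.] 42.5 80.0
obj [263. 174.] [505.  28.] [81. 83.] 54.6 54.0
```

Run:
```python
from h import *
p=optics.camera_params("wrist"); print(p["T_tool_cam"].round(3),p["mtx"].round())
ctrl.move_ptp([525,25,330],rz(np.pi/2)); print(sensors.read_state()["q"].round(2),sensors.read_state()["t"])
im,d,K,R,c=grab("wrist"); np.savez("w1.npz",im=im,d=d,K=K,R=R,c=c); cv2.imwrite("pics/w1.png",im[:,:,::-1])
```

```text
[[  -0.      -0.965   -0.263   66.531]
 [   1.      -0.       0.       0.17 ]
 [  -0.      -0.263    0.965 -143.87 ]
 [   0.       0.       0.       1.   ]] [[312.   0. 253.]
 [  0. 312. 188.]
 [  0.   0.   1.]]
[-0.12  0.04  1.52  0.    1.58 -1.69] 2.225
```

View pics/w1.png

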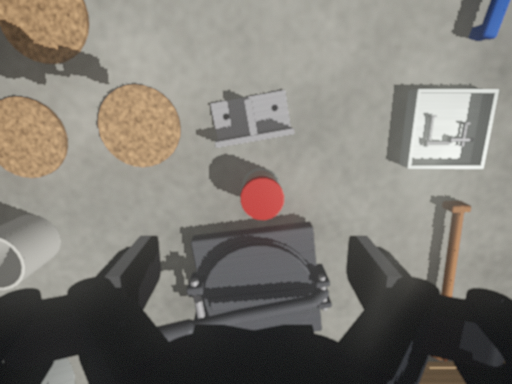

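The wrist view shows the jar lid at (262,198), the bracket with its rib end near (248,110) and plate along (215,142)-(292,130). The press front edge runs from about (192,234) to (312,225).

```bash
cat > meas.py <<'E'
from h import *
def measure(im,d,K,R,c,jar=True):
    hsv=cv2.cvtColor(im,cv2.COLOR_RGB2HSV); H,S,V=[hsv[...,i] for i in range(3)]
    W=cloud(d,K,R,c); X,Y,Z=W[...,0],W[...,1],W[...,2]; out={}
    red=((H<6)|(H>172))&(S>140)&(V>80)&(abs(Y-37)<90)
    if jar:
        k=max(blobs(red,100),key=len); e=cv2.fitEllipse(k); out["jar"]=ray(e[0],K,R,c,72)[0]; print("lid z",np.median(Z[red]).round(1))
    dark=(V<85)&(Z>24)&(Z<44)&(X>595)&(X<720)&(abs(Y-10)<140)
    b=max(blobs(dark,100),key=len); P=ray(b,K,R,c,34)
    # front edge: min x per y bin
    ys=np.arange(P[:,1].min()+15,P[:,1].max()-15,6); f=np.array([[P[abs(P[:,1]-y)<3][:,0].min(),y] for y in ys if (abs(P[:,1]-y)<3).any()])
    for _ in range(4):
        a=np.polyfit(f[:,1],f[:,0],1); r=f[:,0]-np.polyval(a,f[:,1]); f=f[abs(r)<max(2,1.5*np.median(abs(r)))]
    out["press_line"]=a; out["press_y"]=(P[:,1].min(),P[:,1].max())
    fr=P[abs(P[:,0]-np.polyval(a,P[:,1]))<4]; out["press_edge_y"]=(fr[:,1].min(),fr[:,1].max(),len(f),np.abs(r).max().round(1))
    br=(Z>38)&(Z<50)&(X>430)&(X<570)&(abs(Y-20)<100)&~red
    B=W[br]; out["brk_n"]=(len(B),np.median(B[:,2]))
    # plate: front row of high pixels
    ys=np.arange(B[:,1].min()+6,B[:,1].max()-6,4); f=np.array([[B[abs(B[:,1]-y)<2][:,0].max(),y] for y in ys if (abs(B[:,1]-y)<2).any()])
    for _ in range(4):
        a=np.polyfit(f[:,1],f[:,0],1); r=f[:,0]-np.polyval(a,f[:,1]); f=f[abs(r)<max(1.5,1.5*np.median(abs(r)))]
    off=B[:,0]-np.polyval(a,B[:,1])
    pl=B[abs(off+4)<5]; rib=B[off<-14]
    out["plate_line"]=a; out["plate_y"]=(pl[:,1].min(),pl[:,1].max()); out["plate_c"]=cv2.minAreaRect(pl[:,:2].astype(np.float32))
    out["rib"]=(len(rib),cv2.minAreaRect(rib[:,:2].astype(np.float32)))
    for k,v in out.items(): print(k,v if isinstance(v,tuple) else np.round(v,3))
    m=im.copy(); m[dark]=[0,0,255]; m[br]=[0,255,0]; m[red]=[255,255,0]; return out,m
E
python3 - <<'E'
from meas import *
f=np.load("w1.npz"); o,m=measure(*[f[k] for k in("im","d","K","R","c")]); cv2.imwrite("pics/m1.png",m[60:300,120:380,::-1].repeat(2,0).repeat(2,1))
E
```

```text
lid z 71.4
jar [582.122  37.356  72.   ]
press_line [-1.30000e-01  6.48965e+02]
press_y (np.float64(-64.52363908709617), np.float64(56.543940483208054))
press_edge_y (np.float64(-64.52363908709617), np.float64(42.52760608179992), 16, np.float64(0.9))
brk_n (838, np.float64(44.2485708190857))
plate_line [  0.657 524.978]
plate_y (np.float64(-25.329469106844112), np.float64(62.4584877751215))
plate_c ((534.6134033203125, 20.631393432617188), (104.84186553955078, 8.065258026123047), 56.74429702758789)
rib (660, ((496.73834228515625, 33.63085174560547), (80.42757415771484, 61.667930603027344), 55.52643966674805))
```

View pics/m1.png

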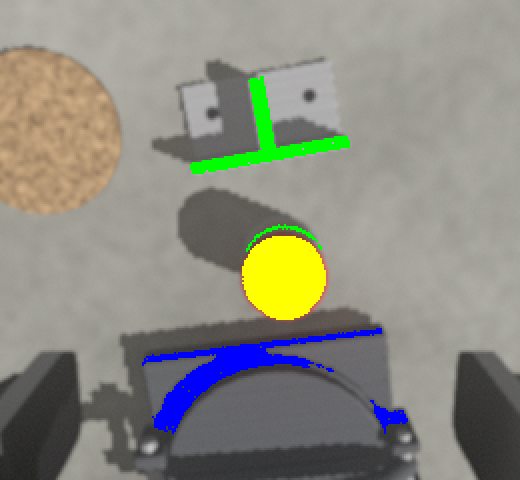

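```bash
cat > meas.py <<'E'
from h import *
def comp(m,seed=None):
    n,l,s,c=cv2.connectedComponentsWithStats(m.astype(np.uint8)); i=1+np.argmax(s[1:,4]) ; return l==i
def line(f):
    """robust x = a*y+b"""
    for _ in range(6):
        a=np.polyfit(f[:,1],f[:,0],1); r=f[:,0]-np.polyval(a,f[:,1]); f=f[abs(r)<max(1.2,2*np.median(abs(r)))]
    return a,len(f),abs(r).max()
def front(P,sgn,w=4):
    ys=np.arange(P[:,1].min()+w,P[:,1].max()-w,w); s=[P[abs(P[:,1]-y)<w/2] for y in ys]
    return np.array([[sgn*(sgn*q[:,0]).max(),y] for q,y in zip(s,ys) if len(q)])
def press(im,d,K,R,c):
    W=cloud(d,K,R,c); X,Y,Z=W[...,0],W[...,1],W[...,2]
    m=comp((Z>30)&(Z<40)&(X>600)&(X<740)&(abs(Y-10)<140))
    P=W[m]; a,n,r=line(front(P,-1)); e=P[abs(P[:,0]-np.polyval(a,P[:,1]))<12]
    th=-np.arctan(a[0]) # yaw of edge x axis
    u=np.array([-np.sin(th),np.cos(th)]); s=e[:,:2]@u; n_=np.array([np.cos(th),np.sin(th)])
    p0=np.array([a[1],0])@n_; c_=n_*p0+u*(s.min()+s.max())/2
    print("press yaw %.4f centre"%th,c_.round(1),"len %.1f n %d res %.1f z %.1f"%(np.ptp(s),n,r,np.median(e[:,2]))); return th,c_,m
def bracket(im,d,K,R,c,lo=38,hi=50,xr=(430,575)):
    W=cloud(d,K,R,c); X,Y,Z=W[...,0],W[...,1],W[...,2]
    m=comp((Z>lo)&(Z<hi)&(X>xr[0])&(X<xr[1])&(abs(Y-20)<110))
    B=W[m]; a,n,r=line(front(B,1)); th=-np.arctan(a[0]); n_=np.array([np.cos(th),np.sin(th)]); u=np.array([-n_[1],n_[0]])
    off=B[:,:2]@n_-a[1]*n_[0]; pl=B[off>-9]; s=pl[:,:2]@u; rib=B[off<-12]; rs=rib[:,:2]@u
    face=n_*a[1]*n_[0]+u*(s.min()+s.max())/2
    print("bracket yaw %.4f face"%th,face.round(1),"len %.1f n %d res %.1f z %.1f"%(np.ptp(s),n,r,np.median(B[:,2])),"rib mid/w/back",(np.median(rs)-face@u).round(1),np.ptp(rs).round(1),off.min().round(1)); return th,face,m
E
python3 - <<'E'
from meas import *
f=np.load("w1.npz"); a=[f[k] for k in("im","d","K","R","c")]
press(*a); bracket(*a)
E
```

```text
press yaw 0.1269 centre [649.8  23. ] len 189.1 n 33 res 0.7 z 33.3
bracket yaw 0.1754 face [507.2  28.1] len 109.8 n 26 res 0.6 z 44.2 rib mid/w/back 0.0 10.0 -55.4
```

```bash
cat >> h.py <<'E'
def st(l=""):
    s=sensors.read_state(); print(l,"t%.2f"%s["t"],s["eef_pos"].round(1),"F",s["force"].round(1),"w %.1f g %.1f q6 %.2f"%(s["grip_width"],s["grasp_force"],s["q"][5])); return s
E
python3 - <<'E'
from h import *
R=rz(np.pi/2)
f=np.load("w1.npz"); hsv=cv2.cvtColor(f["im"],cv2.COLOR_RGB2HSV)
for k in blobs((hsv[...,0]>5)&(hsv[...,0]<20)&(hsv[...,1]>80)&(hsv[...,2]>60),1500):
    e=cv2.fitEllipse(k)[0]; print("cork",np.round(e),ray(e,f["K"],f["R"],f["c"],10).round(1),k[:,0].min())
ctrl.move_ptp([582,37,160],R); ctrl.move_l([582,37,50],vel=120); st("down")
ctrl.gripper_to(50,40); st("grip")
ctrl.move_l([582,37,190],vel=150); st("up")
E
```

```text
cork [ 30. 137.] [[ 507.7 -303.9   10. ]] 0
cork [139. 125.] [[ 489.6 -141.5   10. ]] 98
cork [45. 27.] [[ 359.8 -255.8   10. ]] 0
down t4.09 [583.   36.9  51. ] F [ 0.6 -1.5  0.2] w 85.7 g 0.0 q6 -1.66
grip t4.46 [583.   37.2  51.2] F [0.1 0.9 3.1] w 58.3 g 43.8 q6 -1.66
up t5.54 [580.8  37.  188.3] F [-0.9  0.5 -3.6] w 58.3 g 43.5 q6 -1.66
```

Run:
```python
from h import *
R=rz(np.pi/2)
ctrl.move_ptp([510,-313,190],R); st("over")
ctrl.move_l([510,-313,72],vel=120); ctrl.hold(.3); st("near")
print(ctrl.move_l([510,-313,57],vel=25,threshold=4)); st("contact")
```

```text
over t6.88 [ 510.4 -311.7  189.8] F [-0.2 -0.4 -2. ] w 57.9 g 43.5 q6 -2.27
near t8.32 [ 510.3 -313.3   72.6] F [ 0.2  0.8 -2.9] w 58.0 g 43.5 q6 -2.27
True
contact t8.78 [ 509.9 -312.6   61. ] F [0.3 0.2 3.8] w 58.1 g 44.5 q6 -2.27
```

Run:
```python
from meas import *
ctrl.gripper_to(85); st("rel"); ctrl.move_l([510,-313,190],vel=150)
im,_,*_=grab("wrist"); cv2.imwrite("pics/jar.png",im[:,:,::-1])
# look at bracket and press from the same place, twice the precision
ctrl.move_ptp([540,25,300],rz(np.pi/2+.13)); ctrl.hold(.3); st()
a=grab("wrist"); np.savez("w2.npz",im=a[0],d=a[1],K=a[2],R=a[3],c=a[4]); press(*a); bracket(*a)
t=grab("top"); hs=cv2.cvtColor(t[0],cv2.COLOR_RGB2HSV)
for k in blobs(((hs[...,0]<6)|(hs[...,0]>172))&(hs[...,1]>140)&(hs[...,2]>80),60): e=cv2.fitEllipse(k)[0]; print("red",ray(e,*t[2:],82).round(1))
```

```text
rel t9.17 [ 508.5 -311.8   59.4] F [0.  0.8 0.2] w 85.1 g 0.0 q6 -2.27
 t11.88 [540.   24.2 299.6] F [-0.7  0.5  0.1] w 85.2 g 0.0 q6 -1.81
press yaw 0.1339 centre [649.7  23.1] len 186.9 n 39 res 0.8 z 33.3
bracket yaw 0.1771 face [507.3  27.6] len 109.2 n 25 res 0.7 z 44.2 rib mid/w/back 0.5 9.9 -55.6
red [[ 350.7 -354.1   82. ]]
red [[ 512. -310.   82.]]
```

View pics/jar.png

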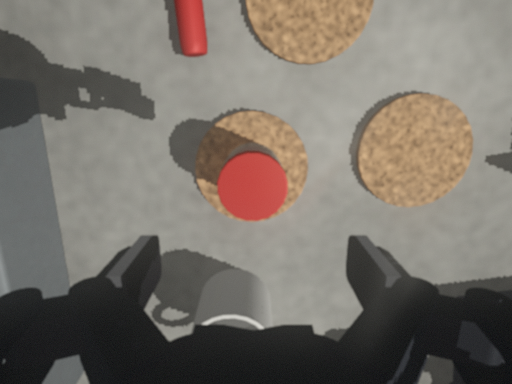

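The jar stands on the trivet, with its lid at (252,186) over the cork at (250,165). Next is gripping the bracket.

Run:
```python
from h import *
tb=.176; nb=np.array([np.cos(tb),np.sin(tb)]); g=np.array([507.3,27.8])-34*nb
R=rz(np.pi/2+tb)
ctrl.gripper_to(50); ctrl.move_ptp([*g,110],R); 
ctrl.move_l([*g,36],vel=90); ctrl.hold(.2); st("down")
ctrl.gripper_to(4,100); s=st("grip"); e=s["eef_pos"]
tp=.130; n=np.array([np.cos(tp),np.sin(tp)]); pc=np.array([649.7,23.1])
w=pc-(20+34)*n; print(g.round(1),w.round(1))
ctrl.move_l([*g,61],vel=60); st("lift")
ctrl.move_l([*w,61],rot=rz(np.pi/2+tp),vel=100); ctrl.hold(.2); st("pre")
a=grab("wrist"); np.savez("w3.npz",im=a[0],d=a[1],K=a[2],R=a[3],c=a[4])
b=grab("top"); np.savez("t3.npz",im=b[0],d=b[1],K=b[2],R=b[3],c=b[4])
v=np.hstack([a[0][:,110:400],cv2.resize(b[0][80:240,170:310],(336,384))]); cv2.imwrite("pics/w3.png",v[:,:,::-1])
```

```text
down t14.41 [474.4  21.8  36.7] F [ 0.7  0.5 -0.3] w 49.9 g 0.0 q6 -1.88
grip t14.89 [474.   21.8  36.5] F [-1.5 -0.4  5.4] w 6.3 g 98.5 q6 -1.88
[473.8  21.8] [596.2  16.1]
lift t15.46 [473.9  21.9  61.3] F [-0.6 -0.2 -4.6] w 6.4 g 98.1 q6 -1.88
pre t17.03 [595.7  16.2  61. ] F [ 0.3  0.6 -4.9] w 6.2 g 98.1 q6 -1.82
```

View pics/w3.png

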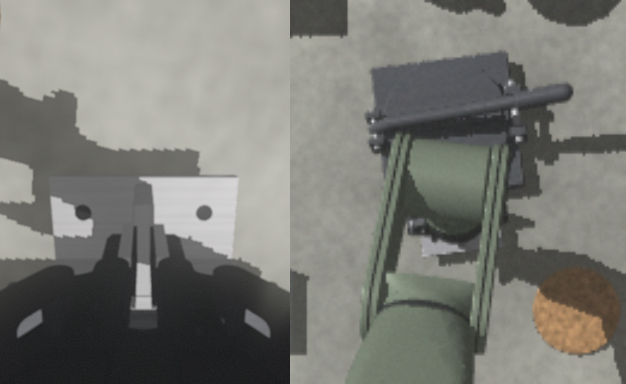

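Run:
```python
from meas import *
f=np.load("w3.npz"); W=cloud(f["d"],f["K"],f["R"],f["c"]); tp=.13; n=np.array([np.cos(tp),np.sin(tp)]); u=np.array([-n[1],n[0]])
m=(W[...,2]>24)&(W[...,2]<37); m=comp(m); m[230:]=False; P=W[m]; s=P[:,:2]@u-np.array([595.7,16.2])@u; o=P[:,:2]@n-np.array([595.7,16.2])@n
k=o<-12
back=front(np.c_[o,s],-1); a,nn,r=line(back); print("foot y",s[k].min(),s[k].max(),"back",a,nn,r)
R=rz(np.pi/2+tp); w=np.array([649.7,23.1])-54*n
ctrl.move_l([*w,42],vel=60); ctrl.hold(.2); st("low")
print(ctrl.move_l([*w,34.5],vel=15,threshold=4)); ctrl.hold(.2); s=st("touch"); z=s["eef_pos"][2]
```

```text
foot y -54.81090085166778 55.47736702652062 back [ 2.66900536e-03 -2.61540810e+01] 26 0.16874767455608009
low t17.80 [596.6  16.1  42.3] F [ 1.2 -0.4 -4.2] w 6.0 g 98.1 q6 -1.82
True
touch t18.43 [596.2  16.   36.5] F [-0.1 -0.2  5.3] w 6.1 g 99.4 q6 -1.82
```

Run:
```python
from h import *
tp=.13; n=np.array([np.cos(tp),np.sin(tp)]); w=np.array([649.7,23.1])-54*n
def avg(k=5):
    F=[];P=[]
    for _ in range(k): ctrl.hold(.04); s=sensors.read_state(); F.append(s["force"]);P.append(s["eef_pos"])
    F=np.mean(F,0);P=np.mean(P,0); return F[:2]@n,F[2],P,s["t"]
z=35.9
for d in (0,8,14,17,19,20,21,22,23):
    ctrl.move_l([*(w+d*n),z],vel=30); fn,fz,P,t=avg(); adv=(P[:2]-w)@n
    print("d %.1f z %.1f adv %.2f fn %.2f fz %.2f P %s t %.2f"%(d,z,adv,fn,fz,P.round(2),t))
    z+= np.clip((fz-0)*.04,-.3,.3)
    if fn<-6: break
```

```text
d 0.0 z 35.9 adv 0.49 fn -1.17 fz 5.25 P [596.67  15.97  36.51] t 18.88
d 8.0 z 36.1 adv 7.42 fn -3.79 fz 6.70 P [603.52  17.01  36.53] t 19.51
d 14.0 z 36.4 adv 13.39 fn -3.02 fz 6.04 P [609.44  17.83  36.52] t 20.07
d 17.0 z 36.6 adv 16.20 fn -3.70 fz 5.45 P [612.21  18.24  36.53] t 20.52
d 19.0 z 36.8 adv 18.15 fn -4.46 fz 5.09 P [614.14  18.51  36.56] t 20.98
d 20.0 z 37.0 adv 19.47 fn -3.20 fz 2.86 P [615.45  18.72  36.65] t 21.44
d 21.0 z 37.2 adv 20.72 fn -3.30 fz 0.58 P [616.69  18.87  36.74] t 21.90
d 22.0 z 37.2 adv 21.61 fn -3.88 fz -0.84 P [617.57  18.99  36.82] t 22.36
d 23.0 z 37.1 adv 22.40 fn -4.77 fz -0.04 P [618.36  19.08  36.83] t 22.82
```

Run:
```python
from h import *
tp=.13; n=np.array([np.cos(tp),np.sin(tp)]); w=np.array([649.7,23.1])-54*n
z=37.0
for d in (24,25,26,27,28,29,30):
    ctrl.move_l([*(w+d*n),z],vel=20); ctrl.hold(.2); F=[];P=[]
    for _ in range(6): ctrl.hold(.04); s=sensors.read_state(); F.append(s["force"]);P.append(s["eef_pos"])
    F=np.mean(F,0);P=np.mean(P,0); fn=F[:2]@n
    print("d %.1f z %.1f adv %.2f fn %.2f fz %.2f z %.2f T %s t %.2f"%(d,z,(P[:2]-w)@n,fn,F[2],P[2],s["wrist_torque"].round(2),s["t"]))
    z+=np.clip((F[2]-0)*.04,-.1,.1)
    if fn<-11.5: break
```

```text
d 24.0 z 37.0 adv 22.98 fn -6.31 fz 1.23 z 36.77 T [-0.2   1.05  0.04] t 23.52
d 25.0 z 37.0 adv 23.56 fn -7.25 fz 1.42 z 36.76 T [-0.28  1.2   0.02] t 24.22
d 26.0 z 37.1 adv 24.13 fn -8.29 fz 2.26 z 36.76 T [-0.27  1.35  0.02] t 24.92
d 27.0 z 37.2 adv 24.71 fn -9.45 fz 3.19 z 36.77 T [-0.31  1.48  0.01] t 25.62
d 28.0 z 37.3 adv 25.27 fn -9.77 fz 3.46 z 36.77 T [-0.33  1.65  0.06] t 26.32
d 29.0 z 37.4 adv 25.86 fn -11.15 fz 4.11 z 36.78 T [-0.37  1.75  0.03] t 27.02
d 30.0 z 37.5 adv 26.41 fn -12.12 fz 4.59 z 36.78 T [-0.38  1.96 -0.01] t 27.72
```

Run:
```python
from h import *
tp=.13; n=np.array([np.cos(tp),np.sin(tp)]); w=np.array([649.7,23.1])-54*n
z=37.8
for d in (31,32,33,34):
    ctrl.move_l([*(w+d*n),z],vel=20); ctrl.hold(.2); F=[];P=[]
    for _ in range(6): ctrl.hold(.04); s=sensors.read_state(); F.append(s["force"]);P.append(s["eef_pos"])
    F=np.mean(F,0);P=np.mean(P,0); fn=F[:2]@n; adv=(P[:2]-w)@n; y=s["eef_rot"][:,1]
    print("d %.1f z %.1f adv %.2f fn %.2f fz %.2f z %.2f est %.1f T %s yaw %.4f tilt %s t %.2f"%(d,z,adv,fn,F[2],P[2],-fn-.33*(F[2]+4.6),s["wrist_torque"].round(2),np.arctan2(y[1],y[0])-np.pi/2,s["eef_rot"][:2,2].round(4),s["t"]))
    z+=np.clip((F[2]-0.5)*.06,-.3,.3)
    if adv>28 or -fn-.33*(F[2]+4.6)>12: break
```

```text
d 31.0 z 37.8 adv 26.98 fn -12.67 fz 4.37 z 36.83 est 9.7 T [-0.43  2.02 -0.03] yaw 0.1304 tilt [-0.0141 -0.0003] t 28.42
d 32.0 z 38.0 adv 27.54 fn -13.38 fz 4.08 z 36.88 est 10.5 T [-0.45  2.09  0.03] yaw 0.1304 tilt [-0.015  -0.0004] t 29.12
d 33.0 z 38.2 adv 28.09 fn -13.92 fz 4.52 z 36.90 est 10.9 T [-0.52  2.27  0.02] yaw 0.1305 tilt [-0.0161 -0.0004] t 29.82
```

Run:
```python
from h import *
tp=.13; n=np.array([np.cos(tp),np.sin(tp)]); w=np.array([649.7,23.1])-54*n; u=np.array([-n[1],n[0],0])
z=38.2; R0=rz(np.pi/2+tp); d=33.2; a=0
for i in range(5):
    s=sensors.read_state(); tilt=s["eef_rot"][:2,2]@n; a+=np.clip(tilt,-.01,.01)
    ctrl.move_l([*(w+d*n),z],rot=cv2.Rodrigues(u*a)[0]@R0,vel=10); ctrl.hold(.3); F=[];P=[]
    for _ in range(6): ctrl.hold(.04); s=sensors.read_state(); F.append(s["force"]);P.append(s["eef_pos"])
    F=np.mean(F,0);P=np.mean(P,0); fn=F[:2]@n; adv=(P[:2]-w)@n; y=s["eef_rot"][:,1]
    print("a %.4f d %.1f z %.1f adv %.2f fn %.2f fz %.2f z %.2f est %.1f T %s tilt %s t %.2f"%(a,d,z,adv,fn,F[2],P[2],-fn-.33*(F[2]+4.6),s["wrist_torque"].round(2),s["eef_rot"][:2,2].round(4),s["t"]))
    z+=np.clip((F[2]-0.5)*.05,-.15,.15)
```

```text
a -0.0100 d 33.2 z 38.2 adv 28.27 fn -13.60 fz 3.44 z 36.58 est 10.9 T [-0.54  2.13  0.02] tilt [-0.0013  0.0005] t 30.62
a -0.0113 d 33.2 z 38.3 adv 28.27 fn -13.04 fz 2.73 z 36.58 est 10.6 T [-0.55  2.12 -0.03] tilt [-0.0001  0.0006] t 31.42
a -0.0113 d 33.2 z 38.5 adv 28.28 fn -13.35 fz 2.32 z 36.59 est 11.1 T [-0.56  2.08 -0.01] tilt [-0.0001  0.0007] t 32.22
a -0.0113 d 33.2 z 38.5 adv 28.28 fn -12.48 fz 1.66 z 36.60 est 10.4 T [-0.55  2.07  0.  ] tilt [0.     0.0006] t 33.02
a -0.0112 d 33.2 z 38.6 adv 28.29 fn -12.70 fz 1.85 z 36.61 est 10.6 T [-0.5   2.08  0.05] tilt [-0.0001  0.0006] t 33.82
```

Run:
```python
from h import *
b=grab("scene"); a=grab("wrist"); cv2.imwrite("pics/fin.png",np.hstack([cv2.resize(b[0][130:280,150:390],(480,300)),cv2.resize(a[0],(320,300))])[:,:,::-1])
f=cloud(a[1],*a[2:]); tp=.13; n=np.array([np.cos(tp),np.sin(tp)]); s=st()
o=(f[...,:2]-s["eef_pos"][:2])@n; m=(abs(o+19)<6)&(f[...,2]<15)&(f[...,2]>2.5); m[235:]=False
print("foot top z near back edge",np.percentile(f[...,2][m],[10,50,90]).round(1))
```

```text
t33.92 [624.2  19.9  36.6] F [-12.7  -2.7   1.5] w 6.1 g 98.9 q6 -1.81
foot top z near back edge [4.7 5.5 6.4]
```

View pics/fin.png

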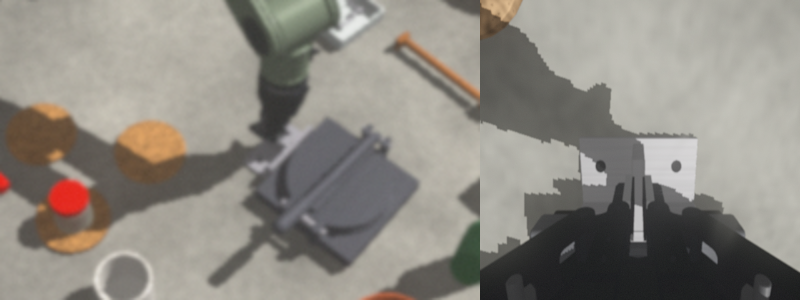

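The final view shows the jar upright on the far trivet (lid at 68,197). The bracket is flat and flush against the press front near (275,155), still gripped, so I'm handing in.

```bash
python3 -c "
from h import *
st(); print(ctrl.finish_job())"
```

```text
t33.92 [624.2  19.9  36.6] F [-12.7  -2.7   1.5] w 6.1 g 98.9 q6 -1.81
the job is handed in; nothing more can be done
None
```

I handed the job in at 33.9 s: the jar stands upright on the farthest trivet, and the gripper is still holding the bracket flat and centred against the press edge at roughly 11–12 N (the wrist reads about 13 N, part of it friction under the foot).

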